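# Shut and bolt the knife drawer

### The job

The red drawer with the knife in it has been left open: push it fully shut with your fingertips, and only then push the bolt beside it all the way across its front so that it cannot be pulled open again. Do not touch or lift the knife out, leave the blue drawer and its bolt as they are, and do not disturb the other things on the bench.

Things in the scene. Friction and masses are not known exactly. Their poses are not given: they have to be found in the camera images.
- red_cab: low grey steel one-drawer cabinet with the red drawer, fixed to the bench, 200 deep (x) x 220 wide (y) x 85 high; origin at the centre of its underside, z up; its front face is at own x = -100 mm and looks to own -x, roughly towards the robot. The drawer takes own y -40 to +106 mm of the front; the rest of the front (own y -110 to -40) carries a barrel bolt.
- red_drawer (a joint): how far the red drawer stands open, m: 0 fully shut (front against the cabinet), at most 0.13; it slides along the cabinet's own x, opening towards own -x, with light friction (a few N), and stays where it is left
- red_front (a point): centre of the outer face of the red drawer's flat front panel (it moves with the drawer). The panel is 146 wide (own y), 72 high (9 to 81 mm above the bench) and 12 thick, with no handle; when shut, this face is at own x = -112 mm of the cabinet, own y = +32.5, 45 mm above the bench
- red_bolt (a joint): how far the red cabinet's bolt is slid, m: 0 to 0.01 drawn back clear of the drawer, 0.040 fully across at its stop; it slides towards the cabinet's own +y (from the cheek over the drawer's front), light friction (a few N), and stays where it is left
- red_bolt_top (a point): centre of the top of the red cabinet's bolt handle (moves with the bolt): an upright white grip, 14 diameter, 80 to 120 mm above the bench, standing 31 mm in front of the cabinet's face (own x = -131 mm), at own y = -95 mm with the bolt drawn back and -55 mm fully across; below it a brass rod 8 diameter, 58 mm above the bench
- blue_cab: low grey steel one-drawer cabinet with the blue drawer, fixed to the bench, 200 deep (x) x 220 wide (y) x 85 high; origin at the centre of its underside, z up; its front face is at own x = -100 mm and looks to own -x, roughly towards the robot. The drawer takes own y -40 to +106 mm of the front; the rest of the front (own y -110 to -40) carries a barrel bolt. Same build as the red one, to be left alone; the two may stand either way round, side by side.
- blue_front (a point): centre of the outer face of the blue drawer's front, same size as the red one, partly open; leave it there
- blue_bolt_top (a point): centre of the top of the blue cabinet's bolt handle, like the red one's; leave it there
- knife: compact yellow trimming knife with a steel nose, 103 x 20 x 14, loose, lying across the red drawer's floor (14 mm above the bench) behind its front panel; origin under its middle, x along it to the nose
- tape_roll: roll of paper tape, 70 diameter, 19 high, loose on top of the red cabinet; origin under its centre
- rivet_jar: jar, 48 diameter, 55 high, loose on top of the blue cabinet; origin under its centre
- marker_tin: closed can with blue band, 52 diameter, 75 high, loose on the bench in front of the cabinets; origin under its centre
- mug: white mug, 80 diameter, 90 high, handle to own +y, loose on the left of the bench; origin under its centre
- glue: glue bottle with orange cap, 54 diameter, 140 high, loose on the right of the bench; origin under its centre
- screwdriver: screwdriver with orange handle, loose on the right of the bench; x along it to the tip
Not all that is in view belongs to the job. Of the things shaped like the knife, the yellow one is meant.

How it is judged:
By the outcome, as a careful person would: the job done as asked, in the order asked, and still so for the second after the job is handed in, with the robot touching nothing.
It also fails if it takes over 38 s, if anything falls off the work surface, if the arm or the gripper's body presses on something with over 40 N, if the wrist force passes 120 N, or if a joint passes its speed limit or range.

### The arm

A 7-joint arm with a two-finger parallel gripper is mounted at the origin on the work surface. World frame = base frame: x ahead of the robot, y to its left, z up, the work surface at z = 0. Lengths are in mm, angles in rad, forces in N, time in s.
With the tool pointing down it reaches from about 350 to 900 mm from the base axis. Payload 7.2 kg.
Tool frame: the origin (TCP) lies at the very end of the fingers, on their centre line; the grasp point (between the pads) lies 19 mm behind it; z points along the fingers, y is the line along which they close (so a half turn about z gives the same grasp; the last joint's range is limited). The gripper opens to 85 mm and grips with 20 to 120 N. Pads are 22 mm wide; open, the fingers measure 114 mm over their backs; the gripper's body (76 mm by 85 mm) begins 54 mm behind the grasp point. The pads swing forward as they close: fully open they stand 13 mm farther back than shut.
Start: joints at [-1.28, 0.411, -0.013, 1.596, 0.006, 1.134, -0.082], TCP at [219.479, 585.199, 231.297] pointing down, gripper open.
Joint ranges: [-2.95, 2.95], [-0.29, 1.99], [-1.47, 1.44], [0.14, 2.54], [-1.03, 4.17], [0.13, 1.85], [-2.86, 2.86]. Speed limits (rad/s): [2.39, 2.39, 3.01, 3.01, 3.14, 3.14, 3.14].

### API

Orientations are given as a unit quaternion [x, y, z, w].
In Python, from plant import env gives the robot as it stands.
- The arm moves only by the tool arm_command, never from a script. Its argument "moves" is one flat list of numbers, 6 for each row, row after row: the shift along the tool's x, y, z in mm, then the turn, a rotation vector about the tool's x, y, z in rad. In form: [dx, dy, dz, wx, wy, wz, dx, dy, dz, wx, wy, wz, ...]. A call has 1 to 5 rows; each row shifts and turns the commanded pose from where the row before left it, along the tool's axes as they then stand; what a row does not reach is not made up. A row lasts 1/12 s, in which the tool goes at most 41.7 mm and 7.16 degrees, less where a joint would pass 70% of its speed; a pose out of reach is approached as far as the arm can. A call with a gripper value outside its range is refused whole. "hand" is the opening, from 0 (shut) to 1 (fully open), set as the call begins (left out, the last holds). The fingers move at their own pace and stop on an object; "newtons" is the grip in N (left out, the last holds). Time passes only in rows, so rows that do not move let the fingers close. It gives the time, the measured TCP pose, the force, the opening and the grip force at its end, in the units of the state.
- env.get_state(): the state, without advancing time (a new reading comes with each control period).
- env.capture(name): name is "scene" or "top" or "wrist"; returns a dict with "img" (420x560x3 uint8, red, green, blue), "K" (3x3 intrinsics, pixels), "R" (3x3) and "t" (3): a world point X has camera coordinates R X + t; the wrist camera has in their place "T_tool_cam" (4x4, takes a point from camera to tool coordinates, whose origin is the TCP and whose axes are the flange's). Camera axes: x right, y down, z forward; pixel columns grow to the right and rows downward; lengths in mm; the calibration is good to about 2 mm. A picture is of the moment at which its call begins: read the wrist's pose just before it. There is no depth.
- env.job_done(): hands the job in; it is judged then, once.
The state is a dict: "t": time; "joint_pos": joint angles; "joint_velocities": joint speeds; "joint_efforts": joint torques, N m; "ee_pos": TCP position; "tcp_rot": TCP orientation; "ft_force": force on the tool from outside, world axes, zero at the start; "moment": the same for the moment, N m; "finger_gap": finger opening in mm; "finger_force": force on a finger pad.
Only numpy, scipy, OpenCV 4.12 (cv2) and the standard library are available. Lean on these libraries where they do the work, as an engineer would, in place of code of your own. Each camera call takes 0.05 s, during which the arm holds its last target. There are 200 camera calls.

## Working session

There is one attempt and no reset: what is moved stays moved. The work goes in short steps, Python scripts to look and compute and a tool call to move; the robot and the scene stay as the last step left them, time stands still between calls to the robot, and variables do not carry over. Pictures are saved under pics/ and viewed, at most 10 in all, crops included, and the job is handed in when it is done.

Besides the shell and the picture viewer there is one more tool, called after "Emit:" as a command line: name --argument value ..., lists and objects as JSON in quotes. arm_command: Moves the arm, as the interface text tells. Its arguments: {"type":"object","properties":{"moves":{"type":"array"},"hand":{"type":"number"},"newtons":{"type":"number"}},"required":["moves"]}

```bash
mkdir -p pics; python3 - <<'E'
from plant import env
import cv2,pickle
d={}
for n in("scene","top"):
    c=env.capture(n);d[n]=c;cv2.imwrite(f"pics/{n}0.png",c["img"][:,:,::-1])
    print(n,c["K"].tolist(),c["R"].tolist(),c["t"].tolist())
pickle.dump(d,open("c0.pkl","wb"))
s=env.get_state();print(s)
E
```

```text
scene [[487.1770849538583, 0.0, 284.59042129674697], [0.0, 487.1770849538583, 204.6156032822329], [0.0, 0.0, 1.0]] [[-0.36135663352598774, 0.9323000533655977, -0.015427050958253355], [0.580715862235353, 0.2120775425304921, -0.7859975847943032], [-0.7295138591932407, -0.2929841743997973, -0.6180370561675517]] [220.6958892376098, -243.07274596482353, 1932.4372352842772]
top [[477.621266718962, 0.0, 283.7700410653089], [0.0, 477.621266718962, 207.5896983858184], [0.0, 0.0, 1.0]] [[0.0007679921597037099, -0.9998074737738679, 0.019606773675401132], [-0.9913763884949974, -0.0033305550180453285, -0.13100291499767525], [0.13104299493929084, -0.019337083264741428, -0.9911880803803854]] [-25.343225302718803, 599.1330318175163, 1262.8066502506651]
{'t': 0.1, 'joint_pos': array([-1.28017569,  0.41184092, -0.0127272 ,  1.59698717,  0.00562945,
        1.13432635, -0.08221753]), 'joint_velocities': array([-0.00026088, -0.00080622,  0.00152818, -0.00259931,  0.0007259 ,
        0.00037599,  0.00021068]), 'joint_efforts': array([ 2.57822539e-03, -6.01820183e+01,  6.84030131e-01, -3.00084651e+01,
        1.40124545e-02,  6.45081134e-03,  2.97925290e-06]), 'ee_pos': array([219.35369664, 584.73965063, 230.5130422 ]), 'tcp_rot': array([ 1.78433002e-01,  9.83951768e-01, -7.59568182e-04, -7.22873196e-05]), 'ft_force': array([ 0.42544965, -0.20188365,  0.43914014]), 'moment': array([ 0.00511876, -0.07097596, -0.01851808]), 'finger_force': 0.0, 'finger_gap': 85.08884966286621}
```

View pics/top0.png

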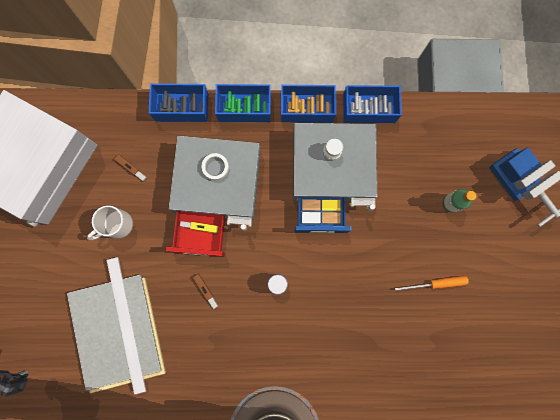

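View pics/scene0.png

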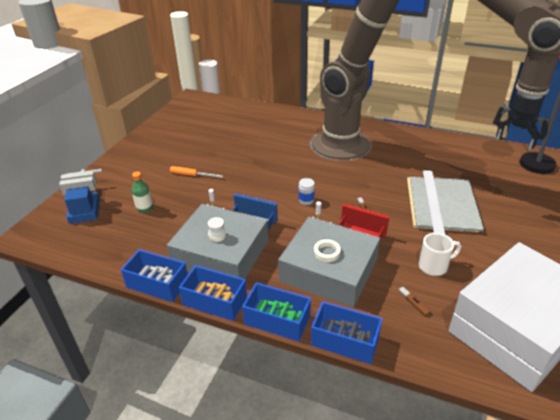

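Top view: red cabinet top spans about (170–260, 137–217), its drawer with the yellow knife is at (200,227), and the red bolt handle is near (240,224). The brown knife-shaped objects at (130,167) and (204,291) are not in a drawer, so they are decoys. The yellow one at (200,227) fits. I'll enlarge to confirm and measure the cabinet top and the front.

```bash
cat > h.py <<'E'
import numpy as np,cv2
def onplane(c,uv,z):
    uv=np.atleast_2d(np.asarray(uv,float))
    d=np.c_[uv,np.ones(len(uv))]@np.linalg.inv(c["K"]).T@c["R"]
    o=-c["R"].T@c["t"]
    return o+d*((z-o[2])/d[:,2])[:,None]
def proj(c,X):
    p=(np.atleast_2d(X)@c["R"].T+c["t"])@c["K"].T
    return p[:,:2]/p[:,2:]
def rot(a): return np.array([[np.cos(a),-np.sin(a)],[np.sin(a),np.cos(a)]])
E
python3 - <<'E'
import pickle; from h import *
d=pickle.load(open("c0.pkl","rb"));c=d["top"];im=c["img"]
hsv=cv2.cvtColor(im,cv2.COLOR_RGB2HSV)
g=((hsv[...,1]<60)&(hsv[...,2]>60)&(hsv[...,2]<190)).astype(np.uint8)
m=np.zeros_like(g);m[130:222,160:270]=g[130:222,160:270]
m=cv2.morphologyEx(m,cv2.MORPH_OPEN,np.ones((5,5)))
k=max(cv2.findContours(m,0,1)[0],key=cv2.contourArea)[:,0]
P=onplane(c,k,85)[:,:2]
r=cv2.minAreaRect(P.astype(np.float32));print("top rect",r); print(cv2.boxPoints(r))
r_=((hsv[...,0]<8)|(hsv[...,0]>172))&(hsv[...,1]>170)&(hsv[...,2]>60)
m=np.zeros_like(g);m[200:265,160:235]=r_[200:265,160:235]
k=max(cv2.findContours(m,0,1)[0],key=cv2.contourArea)[:,0]
r=cv2.minAreaRect(onplane(c,k,81)[:,:2].astype(np.float32));print("drawer",r);print(cv2.boxPoints(r))
a=cv2.resize(im[185:265,155:265],None,fx=5,fy=5,interpolation=2)
s=d["scene"]["img"];b=cv2.resize(s[180:280,290:400],None,fx=4,fy=4,interpolation=2)
cv2.imwrite("pics/a.png",a[:,:,::-1]);cv2.imwrite("pics/b.png",b[:,:,::-1])
E
```

```text
top rect ((674.9024658203125, 159.8762969970703), (224.3809356689453, 206.9354248046875), 85.01419830322266)
[[562.07587   57.102592]
 [768.22833   39.118065]
 [787.72906  262.65    ]
 [581.5766   280.63452 ]]
drawer ((525.7532958984375, 203.28823852539062), (151.9490203857422, 108.32613372802734), 85.01729583740234)
[[465.19617 132.30518]
 [573.1129  122.89651]
 [586.3104  274.2713 ]
 [478.39368 283.67996]]
```

View pics/a.png

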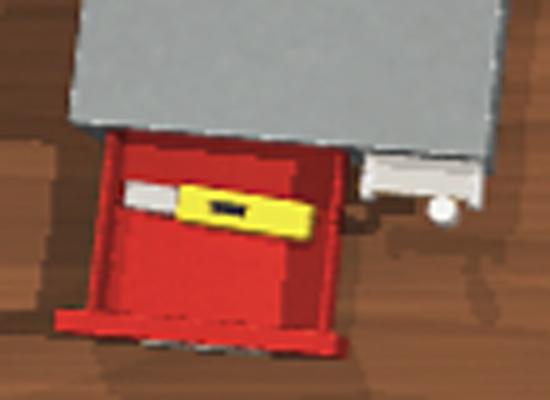

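View pics/b.png

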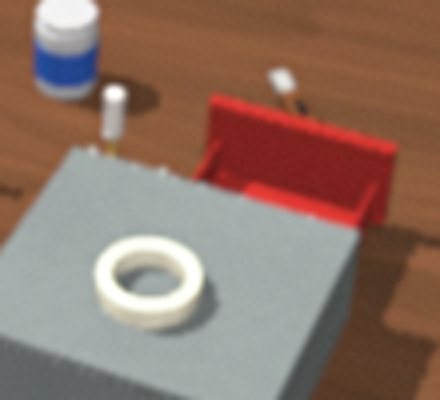

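Confirmed: the yellow knife lies in the red drawer at about (200,227), and the bolt handle top is at about (243.5,226.5), drawn back. Next I'll check the handle against the cabinet pose and work out the travel.

```bash
cat >> h.py <<'E'
YAW=np.deg2rad(-5.0)
C=np.array([674.,160.])
def own(p): return (np.asarray(p)[...,:2]-C)@rot(YAW)
E
python3 - <<'E'
import pickle; from h import *; from plant import env
d=pickle.load(open("c0.pkl","rb"));c=d["top"];s=d["scene"];im=c["img"]
print("cam",-c["R"].T@c["t"])
v=im[218:234,236:252].min(2);ys,xs=np.nonzero(v>200);uv=[xs.mean()+236,ys.mean()+218];print("handle px",uv,len(xs))
h=onplane(c,uv,120);print("handle top view",h,own(h))
h2=onplane(s,[290+113/4,180+90/4],120);print("handle scene",h2,own(h2))
print("front top edge L,R own (z81)",own(onplane(c,[[155+57/5,185+330/5],[155+345/5,185+352/5]],81)))
print("cab front edge own z85",own(onplane(c,[[155+72/5,185+122/5],[155+490/5,185+162/5]],85)))
print("cab scene corners own z85",own(onplane(s,[[290+75/4,180+148/4],[290+358/4,180+235/4]],85)))
print("tin",onplane(c,[278,285],75),"dec",onplane(c,[[193,275],[215,306]],10),"mug",own(onplane(c,[112,222],90)))
e=env.get_state()["ee_pos"];print("tcp own",own(e),e[2])
E
```

```text
cam [4.28503839e+02 1.07609680e+00 1.33066397e+03]
handle px [np.float64(243.10227272727272), np.float64(222.35227272727272)] 88
handle top view [[550.35347241  80.85145816 120.        ]] [[-116.27776527  -89.6238627 ]]
handle scene [[540.47078887  81.47331178 120.        ]] [[-126.17704033  -89.86570804]]
front top edge L,R own (z81) [[-204.80689891  103.89215563]
 [-202.90827892  -45.89463861]]
cab front edge own z85 [[ -96.39263099  108.20576288]
 [ -97.66631925 -111.52491305]]
cab scene corners own z85 [[ -91.71629028 -104.66832812]
 [ -88.51320601  113.13993918]]
tin [[391.74709262  -8.59370577  75.        ]] dec [[416.74456923 222.88313828  10.        ]
 [333.64749238 161.38351309  10.        ]] mug [[-143.02933637  250.62771713]]
tcp own [-489.93473664  383.49835177] 230.51304220044537
```

Handle and front edge are consistent with cabinet centre about (677,160), yaw −5°, and the drawer about 95 mm open. Aligning the tool with the cabinet and closing the fingers.

Emit:
arm_command --moves '[0,0,0,0,0,-0.12,0,0,0,0,0,-0.12,0,0,0,0,0,-0.033,-21,-32,0,0,0,0,-21,-32,0,0,0,0]' --hand 0

```text
t: 0.52
ee_pos: [254.4, 518.1, 230.1]
tcp_rot: [0.041, 0.999, -0.0, -0.001]
ft_force: [1.2, -0.5, -0.0]
finger_gap: 25.4
finger_force: 0.0
```

Emit:
arm_command --moves '[-21,-32,0,0,0,0,-21,-32,0,0,0,0,-21,-32,0,0,0,0,-21,-32,0,0,0,0,-21,-32,0,0,0,0]'

```text
t: 0.93
ee_pos: [347.2, 347.5, 231.1]
tcp_rot: [0.043, 0.999, -0.0, -0.0]
ft_force: [0.5, 0.6, -0.5]
finger_gap: 0.2
finger_force: 0.0
```

Emit:
arm_command --moves '[-21,-32,0,0,0,0,-21,-32,0,0,0,0,-21,-32,0,0,0,0,-21,-32,0,0,0,0,0,0,0,0,0,0]'

```text
t: 1.35
ee_pos: [422.6, 207.3, 231.4]
tcp_rot: [0.048, 0.999, -0.001, 0.001]
ft_force: [-0.2, -0.2, -0.7]
finger_gap: -0.3
finger_force: 0.0
```

Emit:
arm_command --moves '[0,2,38,0,0,0,0,2,38,0,0,0,0,2,38,0,0,0,0,1,38,0,0,0,0,0,28,0,0,0]'

```text
t: 1.77
ee_pos: [418.8, 221.4, 48.6]
tcp_rot: [0.043, 0.999, -0.001, -0.001]
ft_force: [0.8, -0.1, -0.3]
finger_gap: 0.1
finger_force: 0.0
```

```bash
sed -i 's/C=np.array.*/C=np.array([677.,160.])/' h.py; python3 - <<'E'
from plant import env; from h import *
s=env.get_state();c=env.capture("top");e=s["ee_pos"];print(own(e),e[2],s["ft_force"])
cv2.imwrite("pics/c.png",cv2.resize(c["img"][170:290,140:300],None,fx=4.5,fy=4.5,interpolation=2)[:,:,::-1])
E
```

```text
[-262.59949415   38.68606985] 48.586680964845016 [ 0.78677057 -0.10341415 -0.33225802]
```

View pics/c.png

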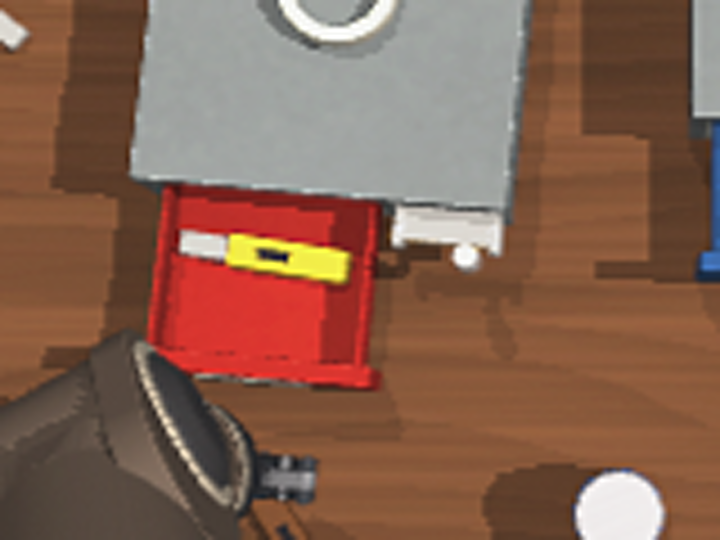

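Crop: the closed fingers are at about (204,277) px, in front of the panel with the knife untouched behind it. Pushing.

Emit:
arm_command --moves '[-16,-1,0,0,0,0,-12,-1,0,0,0,0,-8,-1,0,0,0,0,-6,0,0,0,0,0,-6,0,0,0,0,0]'

```text
t: 2.23
ee_pos: [468.2, 214.6, 52.2]
tcp_rot: [0.043, 0.999, 0.0, 0.0]
ft_force: [-2.4, -0.8, 2.1]
finger_gap: 0.2
finger_force: 1.0
```

Emit:
arm_command --moves '[-7,0,0,0,0,0,-8,0,0,0,0,0,-9,0,0,0,0,0,-9,0,0,0,0,0,-9,0,0,0,0,0]'

```text
t: 2.65
ee_pos: [510.4, 211.1, 51.4]
tcp_rot: [0.043, 0.999, 0.0, 0.0]
ft_force: [-3.0, -0.2, 1.8]
finger_gap: -0.4
finger_force: 1.0
```

Emit:
arm_command --moves '[-9,0,0,0,0,0,-8,0,0,0,0,0,-7,0,0,0,0,0,-6,0,0,0,0,0,-5,0,0,0,0,0]'

```text
t: 3.07
ee_pos: [545.0, 208.0, 51.2]
tcp_rot: [0.043, 0.999, 0.0, -0.0]
ft_force: [-1.5, 0.8, 2.1]
finger_gap: -0.1
finger_force: 0.9
```

Emit:
arm_command --moves '[-3,0,0,0,0,0,-3,0,0,0,0,0,-2,0,0,0,0,0,-2,0,0,0,0,0,-1,0,0,0,0,0]'

```text
t: 3.48
ee_pos: [555.3, 207.0, 51.2]
tcp_rot: [0.043, 0.999, -0.0, -0.0]
ft_force: [-0.8, 0.6, -0.1]
finger_gap: -0.1
finger_force: 0.8
```

Emit:
arm_command --moves '[-1,0,0,0,0,0,-1,0,0,0,0,0,-1,0,0,0,0,0,-1,0,0,0,0,0,0,0,0,0,0,0]'

```text
t: 3.9
ee_pos: [558.5, 206.7, 51.2]
tcp_rot: [0.043, 0.999, -0.0, -0.001]
ft_force: [-5.0, -0.3, 1.7]
finger_gap: 0.2
finger_force: 2.4
```

Emit:
arm_command --moves '[-1,0,0,0,0,0,-1,0,0,0,0,0,-1,0,0,0,0,0,-1,0,0,0,0,0,0,0,0,0,0,0]'

```text
t: 4.32
ee_pos: [558.4, 206.7, 51.1]
tcp_rot: [0.042, 0.999, -0.001, -0.004]
ft_force: [-18.1, -0.4, 13.3]
finger_gap: -0.0
finger_force: 9.2
```

The drawer is at its stop: position held at 558.4 while force rose to 18 N. Backing off, rising, and moving to the far side of the bolt handle.

Emit:
arm_command --moves '[10,0,0,0,0,0,30,0,0,0,0,0,4,0,-36,0,0,0,0,0,-38,0,0,0,0,0,-38,0,0,0]'

```text
t: 4.73
ee_pos: [519.1, 209.8, 164.4]
tcp_rot: [0.043, 0.999, -0.0, 0.0]
ft_force: [2.6, 0.5, 0.6]
finger_gap: 0.2
finger_force: 0.0
```

Emit:
arm_command --moves '[0,-35,-8,0,0,0,0,-38,0,0,0,0,0,-38,0,0,0,0,0,-38,0,0,0,0,0,-20,0,0,0,0]'

```text
t: 5.15
ee_pos: [505.0, 36.6, 172.0]
tcp_rot: [0.045, 0.999, -0.001, 0.001]
ft_force: [-0.1, -0.4, -0.3]
finger_gap: 0.1
finger_force: 0.0
```

```bash
python3 - <<'E'
from plant import env; from h import *
s=env.get_state();c=env.capture("top");e=s["ee_pos"];print(own(e),e[2],s["ft_force"])
cv2.imwrite("pics/d.png",cv2.resize(c["img"][170:290,140:300],None,fx=5,fy=5,interpolation=2)[:,:,::-1])
E
```

```text
[-160.54839146 -137.95438284] 171.9532583216315 [-0.10161949 -0.44834858 -0.28958416]
```

View pics/d.png

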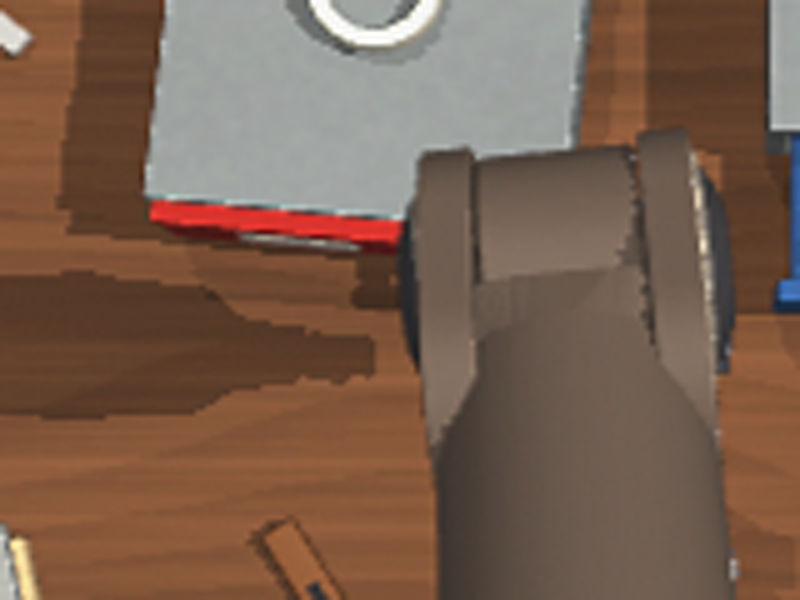

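The crop shows the drawer front flush, with a red strip at px (170–220, 212–218). The tool is on the far side of the bolt. Moving in and down beside the handle.

Emit:
arm_command --moves '[-29,0,0,0,0,0,0,0,30,0,0,0,0,0,30,0,0,0,0,0,17,0,0,0,0,0,0,0,0,0]'

```text
t: 5.62
ee_pos: [532.1, 39.0, 91.0]
tcp_rot: [0.043, 0.999, -0.001, -0.002]
ft_force: [-0.3, -0.7, -0.1]
finger_gap: -0.1
finger_force: 0.0
```

Emit:
arm_command --moves '[0,8,0,0,0,0,0,7,0,0,0,0,0,5,0,0,0,0,0,4,0,0,0,0,0,4,0,0,0,0]'

```text
t: 6.03
ee_pos: [537.3, 67.8, 95.6]
tcp_rot: [0.043, 0.999, 0.0, 0.001]
ft_force: [0.7, -1.7, 0.9]
finger_gap: -0.3
finger_force: 0.9
```

Emit:
arm_command --moves '[0,5,0,0,0,0,0,5,0,0,0,0,0,5,0,0,0,0,0,4,0,0,0,0,0,3,0,0,0,0]'

```text
t: 6.45
ee_pos: [538.2, 89.7, 94.3]
tcp_rot: [0.043, 0.999, 0.0, 0.0]
ft_force: [0.5, -1.9, 0.9]
finger_gap: -0.1
finger_force: 0.9
```

Emit:
arm_command --moves '[0,1.5,0,0,0,0,0,1.5,0,0,0,0,0,1,0,0,0,0,0,1,0,0,0,0,0,0,0,0,0,0]'

```text
t: 6.87
ee_pos: [538.5, 94.2, 94.2]
tcp_rot: [0.043, 0.999, 0.0, -0.0]
ft_force: [0.8, -1.3, 0.6]
finger_gap: -0.0
finger_force: 0.4
```

Emit:
arm_command --moves '[0,1,0,0,0,0,0,1,0,0,0,0,0,1,0,0,0,0,0,1,0,0,0,0,0,0,0,0,0,0]'

```text
t: 7.28
ee_pos: [538.8, 97.6, 94.2]
tcp_rot: [0.043, 0.999, -0.0, -0.0]
ft_force: [0.6, -2.5, 0.2]
finger_gap: 0.2
finger_force: 1.6
```

Emit:
arm_command --moves '[0,1,0,0,0,0,0,1,0,0,0,0,0,1,0,0,0,0,0,0,0,0,0,0,0,0,0,0,0,0]'

```text
t: 7.7
ee_pos: [538.8, 97.9, 94.2]
tcp_rot: [0.044, 0.999, -0.002, -0.001]
ft_force: [-1.5, -10.8, 3.8]
finger_gap: 0.1
finger_force: 5.4
```

Emit:
arm_command --moves '[0,1,0,0,0,0,0,1,0,0,0,0,0,0,0,0,0,0]'

```text
t: 7.95
ee_pos: [538.8, 98.0, 94.2]
tcp_rot: [0.045, 0.999, -0.003, -0.001]
ft_force: [-1.8, -15.3, 5.7]
finger_gap: 0.2
finger_force: 8.0
```

Emit:
arm_command --moves '[0,-10,0,0,0,0,0,-15,0,0,0,0,10,0,-35,0,0,0,10,0,-38,0,0,0,10,0,-38,0,0,0]'

```text
t: 8.37
ee_pos: [506.2, 80.9, 205.8]
tcp_rot: [0.043, 0.999, -0.0, -0.001]
ft_force: [1.5, -0.1, -0.6]
finger_gap: -0.0
finger_force: 0.0
```

Emit:
arm_command --moves '[38,-10,-5,0,0,0,38,-10,-5,0,0,0,38,-10,-5,0,0,0,0,0,0,0,0,0,0,0,0,0,0,0]'

```text
t: 8.78
ee_pos: [389.8, 61.0, 221.1]
tcp_rot: [0.042, 0.999, 0.001, 0.001]
ft_force: [-0.3, -0.5, 0.5]
finger_gap: -0.5
finger_force: 0.0
```

```bash
python3 - <<'E'
from plant import env; from h import *
s=env.get_state();c=env.capture("top");q=env.capture("scene");e=s["ee_pos"];print(own(e),e[2],s["ft_force"],s["t"])
a=cv2.resize(c["img"][130:260,150:280],(400,400),interpolation=2);b=cv2.resize(q["img"][170:290,280:400],(400,400),interpolation=2)
cv2.imwrite("pics/e.png",np.hstack([a,b])[:,:,::-1])
E
```

```text
[-277.52864642 -123.64409505] 221.06037491425207 [-0.30384694 -0.49775248  0.53072847] 8.7833
```

View pics/e.png

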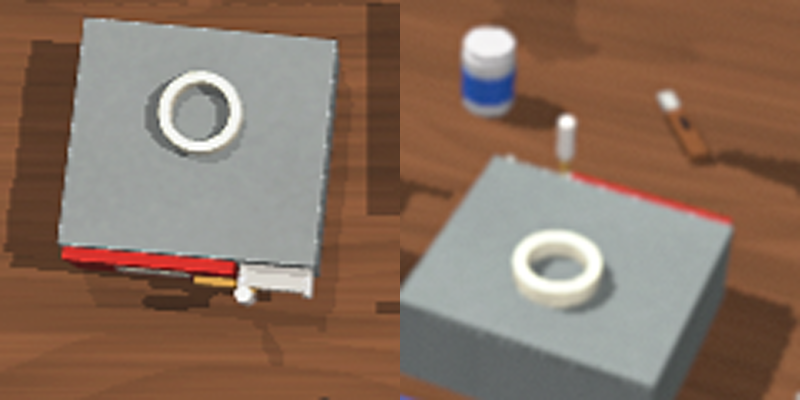

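The left panel shows the drawer flush, with the brass rod across its front at crop (195–235,282) and the handle at (245,294). The tape roll, tin and decoy knife are undisturbed and the robot is clear, so I'm handing in.

```bash
python3 -c "
from plant import env
print(env.job_done())"
```

```text
the job is handed in; nothing more can be done
None
```

The red drawer is pushed fully shut with the knife still inside, and its bolt was then slid across to its stop; the job is handed in, at about 9 s of the 38 s allowed.

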